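# Find the tight spot of a linear rail

### The arm

A 6-joint arm with a two-finger parallel gripper is mounted at the origin on the work surface. World frame = base frame: x ahead of the robot, y to its left, z up, the work surface at z = 0. Lengths are in mm, angles in rad, forces in N, time in s.
With the tool pointing down it reaches from about 275 to 825 mm from the base axis. Payload 4.9 kg.
Tool frame: the origin (TCP) lies at the very end of the fingers, on their centre line; the grasp point (between the pads) lies 19 mm behind it; z points along the fingers, y is the line along which they close (so a half turn about z gives the same grasp; the last joint's range is limited). The gripper opens to 85 mm and grips with 20 to 120 N. Pads are 22 mm wide; open, the fingers measure 114 mm over their backs; the gripper's body (76 mm by 85 mm) begins 54 mm behind the grasp point. The pads swing forward as they close: fully open they stand 13 mm farther back than shut.
Start: joints at [-1.393, 0.326, -0.193, 1.052, 0, 1.437], TCP at [168.737, -523.494, 196.281] pointing down, gripper open.
Joint ranges: [-2.65, 2.65], [-0.97, 1.79], [-1.3, 1.35], [-1.93, 2.1], [-1.47, 1.37], [-3.14, 3.14]. Speed limits (rad/s): [2.57, 2.57, 3.14, 3.14, 3.14, 3.14].

### API

Orientations are given as [roll, pitch, yaw] about the fixed x, y, z axes, in that order (R = Rz(yaw) Ry(pitch) Rx(roll)).
In Python, from bench import bot, solve_ik, imaging gives the robot as it stands. Calls block until the motion is done:
- bot.move_ptp(position, orientation): joint-space move of the TCP to a pose.
- bot.movel(position, rot=None, max_speed=150, threshold=None): straight line of the TCP; rot=None keeps the orientation; max_speed is the mean speed in mm/s. With threshold (N) it stops when the force on the tool has changed by that much, and returns True; else False.
- bot.move_j(angles): joint-space move.
- bot.grip(opening, effort=None): opening from 0.0 (shut) to 1.0 (fully open); effort is the grip in N (None keeps the last); returns when the fingers have stopped.
- bot.dwell(seconds).
- solve_ik(position, orientation): joint angles nearest the present ones, or None.
- bot.get_state(): the state.
- imaging.capture(name): name is "scene" or "top" or "wrist"; returns the picture (384x512x3 uint8, blue, green, red); there is no depth.
- imaging.camera_model(name): a dict with "K" (3x3 intrinsics, pixels), "position" and "rotation" of the camera in the world. Camera axes: x right, y up, looking along -z (the intrinsics and any distortion apply to the point x, -y, -z); pixel columns grow to the right and rows downward; lengths in mm; the calibration is good to about 2 mm. A picture is of the moment at which its call begins: read the wrist's pose just before it. camera_model takes no time and is no camera call; for the wrist camera it gives the pose at the moment of the call.
A pose or a line that the arm cannot do raises bot.IKError and nothing moves.
- bot.sign_off(): hands the job in; it is judged then, once.
The state is a dict: "t": time; "qpos": joint angles; "joint_velocities": joint speeds; "effort": joint torques, N m; "tcp_pos": TCP position; "orientation": TCP orientation; "contact_force": force on the tool from outside, world axes, zero at the start; "wrist_torque": the same for the moment, N m; "opening": opening from 0.0 (shut) to 1.0 (fully open); "gripper_force": force on a finger pad.
Only numpy, scipy, OpenCV 4.12 (cv2) and the standard library are available. Lean on these libraries where they do the work, as an engineer would, in place of code of your own. Each camera call takes 0.05 s, during which the arm holds its last target. There are 200 camera calls.

### The job

The linear guide on the bench is tight somewhere along its rail. Run its carriage gently up against the left-hand end stop and then through its whole travel up against the right-hand one (left and right as seen from the robot), feeling how hard it has to be pushed. Then bring the carriage back and leave it standing, released, on the tightest spot of the rail (there is also a slightly rough place: not that one), without disturbing the other things on the bench.

Things in the scene. Friction and masses are not known exactly. Their poses are not given: they have to be found in the camera images.
- rail: Steel linear guide rail, 420 x 23 mm, 22 mm high, bolted along the middle of an aluminium base plate (480 x 110 x 18 mm) fixed to the bench. Origin: centre of the plate's underside, at bench height; y runs along the rail to its left-hand end, z up. At each end, 195 mm from the middle, an aluminium stop block: 50 mm across the rail, 22 mm along it, top 64 mm above the bench.
- rail_top (a point): Middle of the rail's top face, 40 mm above the bench. Unseen in the rail, 45 to 95 mm from here, one on either side, are a tight spot and a slightly rough place (a little oversize, 8 mm long). Push needed to slide: 6 to 8 N on good rail; 8.5 to 10 N going on to the rough place; 13 to 16 N going on to the tight spot, most when 9 mm short of its middle, normal on top, less than normal coming off.
- carriage: Steel block on the rail: 48 mm across the rail, 84 mm along it (middle 60 mm steel with flat sides to grip, then black plastic end caps), 33 mm high. Origin: its middle, 41 mm above the bench; underside 6.5 mm clear of the base plate. Slides along the rail's y only, stays where it is left; starts within 30 mm of mid-travel. Its ends meet the buffers with its origin 130 mm from the rail's middle.
- carriage_top (a point): Centre of the carriage's top face, 57.5 mm above the bench.
- stop_left: Black rubber buffer, 20 mm across, 12 mm long, on the inner face of the left-hand (+y) stop block, 50 mm above the bench. Origin: centre of its back face, 184 mm from the rail's middle. It gives about 1 mm per 5 N of push; over 25 N is ramming it.
- stop_right: The same rubber buffer on the right-hand (-y) stop block, 184 mm from the rail's middle. Same give and limit.
- screwdriver: Screwdriver lying on the bench beside the base plate, a bystander to be left alone.
- tape: Roll of tape, 96 mm across and 50 mm high, lying flat beyond the base plate, a bystander to be left alone.
- jar: Glass jar with a metal cap, 70 mm across and 85 mm high, standing beyond the base plate, a bystander to be left alone.

How it is judged (in metres and radians):
On the way, in this order (a step that is already met when the one before it is completed fails the run):
1. the carriage is up against the left-hand buffer (contact force between carriage and stop_left above 1 N), for 0.05 s.
2. the carriage has been run through its travel and is up against the right-hand buffer (contact force between carriage and stop_right above 1 N), for 0.05 s.
At the end, for the whole second after the job is handed in: The carriage stands still and released on the tight spot: the rail squeezes it with more than 13 N (true within about 9 mm of the tight spot's middle and nowhere else; the rough place squeezes it with 11 N at most), clear of both end stops (within 125 mm of the middle of the travel) (contact force between carriage and anything else above 13 N and y of carriage in the frame of rail between -0.125 and 0.125 m and linear speed of carriage below 0.02 m/s); the robot touches nothing.
It fails at once if the carriage is rammed against an end stop (over 25 N on a buffer) (contact force between carriage and stop_left above 25 N or contact force between carriage and stop_right above 25 N).
It fails at once if the screwdriver, tape or jar is disturbed (moved over 15 mm) (distance of any of screwdriver, tape, jar from where it was at the start of the episode above 0.015 m).
It also fails if it takes over 64 s, if anything falls off the work surface, if the arm or the gripper's body presses on something with over 40 N, if the wrist force passes 120 N, or if a joint passes its speed limit or range.

## Working session

There is one attempt and no reset: what is moved stays moved. The work goes in short steps, each a Python script; the robot and the scene stay as the last script left them, time stands still between calls to the robot, and variables do not carry over. Pictures are saved under pics/ and viewed, at most 10 in all, crops included, and the job is handed in when it is done.

```bash
mkdir -p pics && python3 - <<'E'
from bench import bot, imaging
import cv2, numpy as np
for n in ("scene","top"):
    im=imaging.capture(n); cv2.imwrite(f"pics/{n}0.png",im)
    m=imaging.camera_model(n); print(n,{k:np.round(v,3).tolist() if not isinstance(v,str) else v for k,v in m.items()})
s=bot.get_state(); print(s)
E
```

```text
scene {'K': [[416.7, 0.0, 251.805], [0.0, 416.7, 197.988], [0.0, 0.0, 1.0]], 'position': [1020.491, -291.292, 809.0], 'rotation': [0.618, 0.001, 0.881]}
top {'K': [[431.586, 0.0, 248.983], [0.0, 431.586, 198.526], [0.0, 0.0, 1.0]], 'position': [395.748, 36.805, 984.016], 'rotation': [0.209, -0.003, -1.537]}
{'t': 0.1, 'qpos': array([-1.39319608e+00,  3.26918240e-01, -1.93467304e-01,  1.05199166e+00,
        2.83846139e-05,  1.43658583e+00]), 'joint_velocities': array([ 0.00067353, -0.00022692,  0.00148302, -0.00067372,  0.00153726,
       -0.0007444 ]), 'effort': array([ 1.75086498e-03, -4.44239652e+01,  2.63038802e+01,  7.93007057e-03,
       -2.09332387e-05,  5.54435857e-06]), 'tcp_pos': array([ 168.64428752, -522.91272616,  195.56007094]), 'orientation': array([-3.14002979e+00, -2.39662659e-04,  3.11810532e-01]), 'contact_force': array([0.32293153, 0.24366614, 0.35515848]), 'wrist_torque': array([-0.00778506,  0.05306111,  0.0264952 ]), 'gripper_force': 0.0, 'opening': 1.0008103270199735}
```

View pics/top0.png

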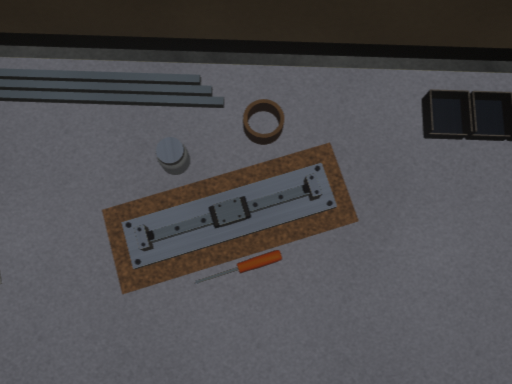

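View pics/scene0.png

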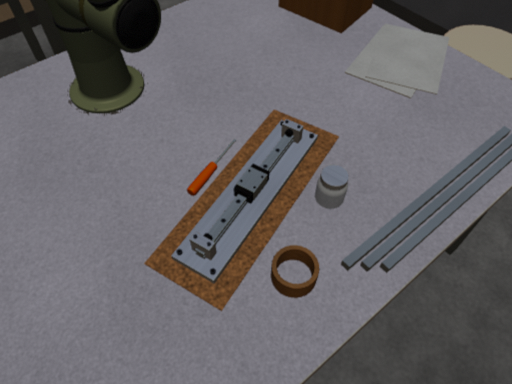

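The top view shows the plate centred at about (230,215). The left stop is near (143,237), the right stop near (313,188), the carriage near (230,211) and the screwdriver near (260,262). The scene view agrees: jar and tape are beyond the plate, screwdriver on the near side.

```bash
cat > h.py <<'E'
import numpy as np, cv2
from scipy.spatial.transform import Rotation as R
from bench import bot, imaging
def cast(px, m, z):
    px=np.atleast_2d(px).astype(float); K=m["K"]
    d=np.c_[(px[:,0]-K[0][2])/K[0][0], -(px[:,1]-K[1][2])/K[1][1], -np.ones(len(px))]
    d=R.from_euler("xyz",m["rotation"]).apply(d) if np.ndim(m["rotation"])==1 else d@np.array(m["rotation"]).T
    p=np.array(m["position"]); return p+d*((z-p[2])/d[:,2])[:,None]
def big(mask): return max(cv2.findContours(mask.astype(np.uint8),cv2.RETR_EXTERNAL,cv2.CHAIN_APPROX_NONE)[0],key=cv2.contourArea)
def plate(im,m):
    b,g,r=[im[...,i].astype(int) for i in range(3)]
    brown=(r-b>20)&(np.hypot(np.arange(512)[None]-(230 if 1 else 0),0)>=0)
    brown=cv2.morphologyEx(brown.astype(np.uint8),cv2.MORPH_CLOSE,np.ones((3,3)))
    hull=np.zeros_like(brown); cv2.drawContours(hull,[cv2.convexHull(big(brown))],-1,1,-1)
    hull=cv2.erode(hull,np.ones((5,5)))
    ins=cv2.morphologyEx(((hull>0)&(brown==0)).astype(np.uint8),cv2.MORPH_OPEN,np.ones((5,5)))
    c=big(ins)[:,0]; return c, cast(c,m,18)
E
python3 - <<'E'
from h import *
for n in ("top","scene"):
    im=cv2.imread(f"pics/{n}0.png"); m=imaging.camera_model(n)
    c,p=plate(im,m); rc=cv2.minAreaRect(p[:,:2].astype(np.float32)); print(n,len(c),rc)
    box=cv2.boxPoints(rc); print(box.round(1).tolist())
    if n=="top":
        g=im.max(2); k=np.zeros_like(g); cv2.drawContours(k,[c],-1,1,-1)
        d=((g<55)&(k>0)).astype(np.uint8)
        num,l,st,ce=cv2.connectedComponentsWithStats(d)
        for i in range(1,num):
            if st[i,4]>5: print(st[i].tolist(),ce[i].round(1), cast(ce[i],m,18)[0,:2].round(1), cast(ce[i],m,57.5)[0,:2].round(1))
    v=im.copy(); cv2.drawContours(v,[c.reshape(-1,1,2)],-1,(0,255,0),1); cv2.imwrite(f"pics/{n}_c.png",v)
E
```

```text
top 491 ((563.0585327148438, 83.44952392578125), (112.6778793334961, 480.3316955566406), 19.110742568969727)
[[431.20001220703125, 291.8999938964844], [588.5, -161.89999389648438], [694.9000244140625, -125.0], [537.7000122070312, 328.79998779296875]]
[315, 166, 5, 5, 17] [316.8 167.9] [ 678.8 -114.5] [ 667.2 -108.3]
[310, 176, 3, 3, 8] [311.1 177.1] [ 656.3 -101.3] [645.6 -95.7]
[300, 178, 21, 22, 130] [308.1 190.6] [623.9 -94.5] [614.6 -89.2]
[315, 191, 3, 3, 7] [316.  191.7] [ 622.  -112.7] [ 612.8 -106.6]
[279, 195, 4, 4, 14] [280.3 196.5] [607.9 -30.9] [599.2 -28.1]
[209, 196, 43, 32, 299] [229.9 214. ] [563.2  82.8] [556.4  80.9]
[290, 198, 5, 2, 7] [292.4 198.7] [603.7 -58.8] [595.2 -54.9]
[327, 201, 5, 5, 18] [329.1 203.1] [ 596.5 -142.7] [ 588.2 -135.3]
[253, 203, 4, 4, 14] [254.7 204.5] [587.2  27.1] [579.4  27.5]
[267, 204, 8, 3, 9] [270.4 205.3] [586.5  -8.8] [578.7  -7. ]
[254, 208, 9, 3, 12] [258.3 209.1] [576.9  18.5] [569.5  19.3]
[238, 215, 3, 2, 6] [239.  215.5] [560.6  61.9] [553.8  60.9]
[201, 218, 5, 5, 19] [203. 220.] [547.4 143. ] [541.2 138.6]
[126, 223, 5, 5, 
[... 308 characters left out ...]
5, 2, 6] [170.2 235.7] [509.4 214.6] [504.7 207.4]
[158, 237, 9, 3, 10] [162.3 238.1] [503.3 231.9] [498.9 223.9]
[233, 237, 6, 2, 6] [235.5 237.5] [510.3  67.8] [505.6  66.6]
[223, 240, 6, 2, 6] [225.5 240.7] [502.4  90. ] [498.   87.8]
[142, 243, 3, 3, 8] [142.9 244.1] [488.3 274.2] [484.5 264.5]
[187, 251, 6, 2, 6] [189.5 251.7] [475.1 169. ] [471.9 163.6]
[135, 259, 6, 5, 21] [137.4 261.2] [450.  283.2] [447.8 273.1]
scene 364 ((565.75537109375, 87.11398315429688), (114.09577941894531, 494.42279052734375), 18.974559783935547)
[[431.3999938964844, 302.29998779296875], [592.2000122070312, -165.1999969482422], [700.0999755859375, -128.10000610351562], [539.2999877929688, 339.3999938964844]]
```

The plate fits at 112.7 x 480.3 mm, and the centre from its corner holes agrees: about (563.6, 84), rail yaw 19.1°. I'll hover above the carriage and check with the wrist camera.

```bash
cat >> h.py <<'E'
C=np.array([563.6,84.0]); TH=np.radians(19.09)
U=np.array([-np.sin(TH),np.cos(TH)]); V=np.array([np.cos(TH),np.sin(TH)])   # U along rail (+y), V across
ROT=[np.pi,0,TH+np.pi/2]
E
python3 - <<'E'
from h import *
m=imaging.camera_model("top"); p=cast([230,211],m,57.5)[0,:2]; print(p,(p-C)@U,(p-C)@V)
bot.move_ptp([*(C+U*((p-C)@U)),190],ROT)
bot.dwell(.2)
m=imaging.camera_model("wrist"); im=imaging.capture("wrist"); cv2.imwrite("pics/w0.png",im)
np.save("w0.npy",np.array([m["K"],R.from_euler("xyz",m["rotation"]).as_matrix(),np.tile(m["position"],(3,1))]))
s=bot.get_state(); print(s["t"],s["tcp_pos"],s["orientation"],s["qpos"],s["contact_force"])
E
```

```text
[563.08903156  80.90003926] -2.7623677747710826 -1.4967196093555206
2.9083 [564.58906872  80.85789465 190.00870526] [-3.14159197e+00  6.95047176e-05  1.90307124e+00] [ 1.28833574e-02  3.67869252e-01 -1.48271841e-01  1.05463406e+00
 -6.62056064e-05  1.25140477e+00] [-0.14464762 -0.21316809  0.40519571]
```

View pics/w0.png

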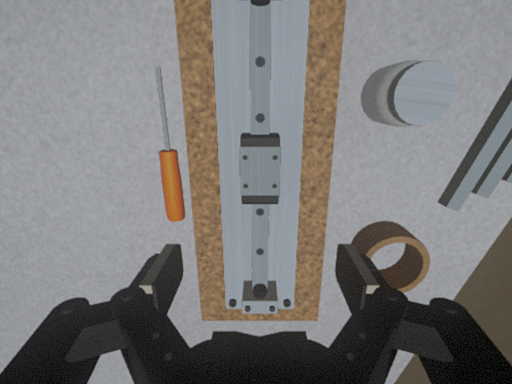

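The wrist view shows the carriage's top screws around (260.5,172) and the rail screws at (260,62), (260,118), (260,212) and (260,252). I'll cast these.

```bash
python3 - <<'E'
from h import *
a=np.load("w0.npy"); m=dict(K=a[0],rotation=a[1],position=a[2][0])
def show(n,px,z):
    p=cast(px,m,z)[:,:2]; print(n,[(round((q-C)@U,1),round((q-C)@V,1)) for q in p])
im=cv2.imread("pics/w0.png"); g=cv2.GaussianBlur(im.max(2),(3,3),0)
def ref(pt,r=6):
    x,y=pt; w=255-g[y-r:y+r+1,x-r:x+r+1].astype(float); w=np.clip(w-np.percentile(w,75),0,None)
    yy,xx=np.mgrid[-r:r+1,-r:r+1]; return [x+(w*xx).sum()/w.sum(), y+(w*yy).sum()/w.sum()]
show("rail",[ref(p) for p in [(260,62),(260,118),(260,212),(260,252)]],40)
show("carr",[ref(p,4) for p in [(246,157),(275,157),(246,187),(274,187)]],57.5)
show("carr outline",[(241,135),(279,135),(241,203),(279,203)],57.5)
show("plate holes",[ref((233,302)),ref((287,302))],18)
E
```

```text
rail [(np.float64(118.7), np.float64(-0.3)), (np.float64(58.5), np.float64(-0.2)), (np.float64(-61.7), np.float64(-0.3)), (np.float64(-121.7), np.float64(-0.2))]
carr [(np.float64(15.0), np.float64(-17.9)), (np.float64(15.0), np.float64(17.2)), (np.float64(-20.1), np.float64(-17.7)), (np.float64(-20.0), np.float64(17.3))]
carr outline [(np.float64(40.4), np.float64(-21.6)), (np.float64(40.4), np.float64(21.7)), (np.float64(-42.7), np.float64(-23.3)), (np.float64(-42.7), np.float64(23.7))]
plate holes [(np.float64(-228.9), np.float64(-43.6)), (np.float64(-229.0), np.float64(43.1))]
```

Rail direction is confirmed: the 60 mm screw pitch fits. The centre shifts by -1.5 mm along the rail and the carriage is at s ≈ -1. Next: descend, grip and feel the first few steps.

```bash
cat >> h.py <<'E'
C=C-1.5*U-0.25*V
def pos(s,z=28): return [*(C+U*s),z]
def st():
    q=bot.get_state(); f=q["contact_force"]; return q["t"],(q["tcp_pos"][:2]-C)@U,f[:2]@U,f[:2]@V,f[2],q["opening"],q["gripper_force"]
def rd(tag=""): print(tag,np.round(st(),2).tolist())
def scan(a,b,step,speed=40,stop=None):
    """short steps along the rail; prints t, s, force along the rail; stops if |force|>stop"""
    for s in np.linspace(a,b,int(round(abs(b-a)/step))+1)[1:]:
        bot.movel(pos(s),max_speed=speed); x=st(); print("%.2f s=%.1f F=%.1f V=%.1f"%(x[0],x[1],x[2],x[3]))
        if stop and abs(x[2])>stop: return x
E
python3 - <<'E'
from h import *
bot.movel(pos(-1),ROT,max_speed=120); rd("down")
bot.grip(0.0,40); rd("grip")
scan(-1,20,3)
E
```

```text
down [4.41, -1.2, 0.63, -1.05, -0.0, 1.01, 0.0]
grip [5.18, -0.99, -0.69, 0.1, 0.49, -0.0, 0.0]
5.42 s=2.2 F=-1.2 V=-0.2
5.67 s=5.2 F=-0.2 V=-0.3
5.92 s=8.2 F=0.2 V=0.9
6.17 s=11.2 F=0.5 V=-0.6
6.42 s=14.2 F=0.4 V=-0.6
6.67 s=17.2 F=-0.8 V=0.4
6.92 s=20.2 F=-0.0 V=0.2
```

The fingers shut fully with no force, so I need to look before going on.

```bash
python3 - <<'E'
from h import *
cv2.imwrite("pics/w1.png",imaging.capture("wrist")); cv2.imwrite("pics/s1.png",imaging.capture("scene"))
s=bot.get_state(); print(s["tcp_pos"],s["opening"])
a=cv2.imread("pics/w1.png"); b=cv2.imread("pics/s1.png")[60:320,120:400]
b=cv2.resize(b,(413,384)); cv2.imwrite("pics/ws1.png",cv2.resize(np.hstack([a,b]),(800,332)))
E
```

```text
[557.30304233 101.41067914  27.99874585] -0.0009007035224347023
```

View pics/ws1.png

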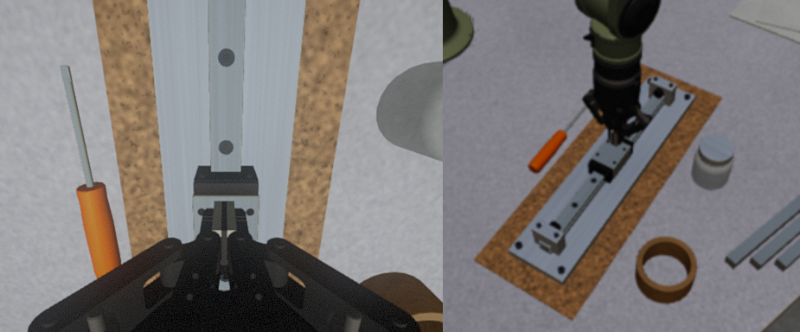

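```bash
python3 - <<'E'
from h import *
m=imaging.camera_model("wrist"); Rm=R.from_euler("xyz",m["rotation"]).as_matrix(); K=np.array(m["K"])
def proj(p):
    d=Rm.T@(np.array(p)-m["position"]); d=K@[d[0],-d[1],-d[2]]; return (d[:2]/d[2]).round(1)
q=bot.get_state()
print("cam",m["position"],m["rotation"],"f",K[0,0],q["tcp_pos"],q["orientation"],q["contact_force"])
for z in (28,40,60,80): print(z,proj([*q["tcp_pos"][:2],z]))
for s in (-43,41,-20,15): print(s,proj([*(C+U*(s+.3)),57.5]), "scaled", proj([*(C+U*(s+.3)),57.5])*.865)
E
```

```text
cam [529.28938613 178.88266649 205.9504919 ] [-0.32859569  0.0003768   0.33467248] f 269.02442686980123 [557.30304233 101.41067914  27.99874585] [-3.14156759e+00  4.28389291e-05  1.90403763e+00] [ 0.39029261 -0.52103263 -0.12482128]
28 [260.3 219.2]
40 [260.4 226.7]
60 [260.6 241.3]
80 [260.8 259.8]
-43 [260.2 319.3] scaled [225.073  276.1945]
41 [260.7 207.5] scaled [225.5055 179.4875]
-20 [260.3 292.1] scaled [225.1595 252.6665]
15 [260.5 246. ] scaled [225.3325 212.79  ]
```

```bash
python3 - <<'E'
import cv2
a=cv2.imread("pics/w1.png")[170:384,150:370]; cv2.imwrite("pics/w1c.png",cv2.convertScaleAbs(cv2.resize(a,None,fx=2.7,fy=2.7,interpolation=cv2.INTER_CUBIC),alpha=1.8))
E
```

```text
(no output)
```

View pics/w1c.png

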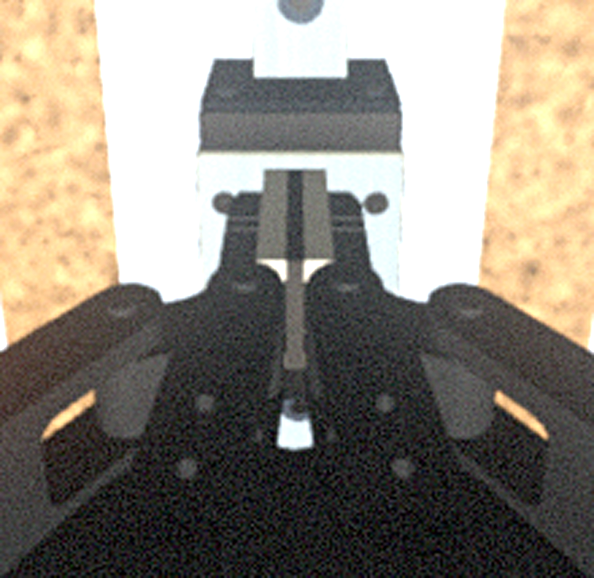

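The shut fingers are clearly above the carriage's top: tip near (295,170) in the crop, with the screws still visible at (225,203). The real fingertips therefore sit roughly 35 mm higher than the reported TCP. I'll measure this by touching the carriage's top face (known z = 57.5) with a low force threshold.

```bash
python3 - <<'E'
from h import *
h=bot.movel(pos(20.2,-5),max_speed=25,threshold=4); q=bot.get_state(); print(h,q["t"],q["tcp_pos"],q["contact_force"])
E
```

```text
True 7.5333 [557.52298422 101.42612138  22.5443954 ] [-1.24411873 -0.13385825  6.25866739]
```

Contact at TCP z ≈ 22.8, so the real fingertip is about 34.7 mm above the reported TCP. I'll use that offset to regrip: TCP z = -6 puts the tips near z ≈ 30.

```bash
sed -i 's/z=28/z=-6/' h.py && python3 - <<'E'
from h import *
bot.movel(pos(1,34),max_speed=120); bot.grip(1.0); rd("open")
h=bot.movel(pos(1),max_speed=120,threshold=8); rd("down %s"%h)
if not h:
    bot.grip(0.0,40); rd("grip")
    if bot.get_state()["opening"]>.3: scan(1,7,3)
E
```

```text
open [8.66, 1.01, -0.37, 0.86, -0.9, 1.0, 0.0]
down False [9.14, 1.06, 0.24, -1.28, -0.15, 1.0, 0.0]
grip [9.57, 0.79, 0.61, 0.4, 5.58, 0.55, 44.21]
9.82 s=2.2 F=-3.9 V=-0.3
10.07 s=5.0 F=-5.4 V=0.7
```

```bash
python3 - <<'E'
from h import *
scan(7,34,9,60); scan(34,118,3,40,stop=22)
E
```

```text
10.38 s=14.8 F=-2.0 V=0.4
10.68 s=23.9 F=-3.4 V=-0.0
10.97 s=33.0 F=-3.0 V=0.5
11.22 s=35.2 F=-4.6 V=0.6
11.47 s=38.1 F=-5.2 V=-0.3
11.72 s=41.0 F=-5.3 V=0.8
11.97 s=44.1 F=-5.3 V=0.4
12.22 s=47.1 F=-5.3 V=0.5
12.47 s=50.0 F=-4.5 V=0.2
12.72 s=53.1 F=-4.8 V=0.2
12.97 s=56.1 F=-5.0 V=0.6
13.22 s=58.7 F=-6.4 V=0.9
13.47 s=61.9 F=-4.2 V=0.3
13.72 s=65.1 F=-5.7 V=0.4
13.97 s=68.2 F=-4.5 V=0.6
14.22 s=71.9 F=-1.3 V=0.6
14.47 s=74.5 F=-4.7 V=0.6
14.72 s=77.2 F=-4.8 V=-0.1
14.97 s=80.2 F=-5.0 V=1.0
15.22 s=83.1 F=-5.7 V=1.0
15.47 s=86.1 F=-4.8 V=0.7
15.72 s=89.1 F=-4.6 V=0.9
15.97 s=92.2 F=-5.2 V=-0.2
16.23 s=95.1 F=-4.8 V=-0.0
16.48 s=98.2 F=-5.7 V=0.6
16.73 s=101.2 F=-5.9 V=1.6
16.98 s=104.2 F=-5.0 V=-0.1
17.23 s=107.2 F=-5.1 V=1.0
17.48 s=110.2 F=-5.6 V=1.2
17.73 s=113.2 F=-5.8 V=1.4
17.98 s=116.2 F=-5.5 V=0.2
```

Only a mild bump on the left (on at about 59, off at about 72), so that looks like the rough place. Next, the left buffer in fine steps.

```bash
python3 - <<'E'
from h import *
bot.movel(pos(126),max_speed=60); x=scan(126,139,1,15,stop=10.5)
bot.dwell(.15); rd("left")
E
```

```text
18.51 s=125.1 F=-5.8 V=1.3
18.76 s=125.9 F=-6.4 V=0.9
19.01 s=126.8 F=-6.0 V=0.5
19.26 s=127.8 F=-5.8 V=1.4
19.51 s=128.8 F=-6.3 V=0.8
19.76 s=129.8 F=-6.3 V=0.2
20.01 s=130.8 F=-6.4 V=1.7
20.26 s=131.7 F=-7.0 V=-0.2
20.51 s=132.2 F=-7.9 V=0.9
20.76 s=132.6 F=-9.8 V=0.8
21.01 s=132.9 F=-12.4 V=0.7
left [21.16, 132.93, -12.65, 0.16, 5.43, 0.55, 44.38]
```

Left buffer is held at about 6 N. Contact came at TCP s ≈ 131.5, so the carriage is at TCP -1.5. Next, run right.

```bash
python3 - <<'E'
from h import *
bot.movel(pos(-28),max_speed=80); rd(); scan(-28,-118,2.5,40,stop=30)
E
```

```text
[23.38, -26.0, 6.5, 1.36, 9.09, 0.56, 44.79]
23.62 s=-28.7 F=6.1 V=0.3
23.88 s=-31.2 F=5.9 V=0.8
24.12 s=-33.7 F=5.6 V=2.1
24.38 s=-36.2 F=6.1 V=1.2
24.62 s=-38.7 F=5.4 V=-0.3
24.88 s=-41.2 F=5.5 V=1.1
25.12 s=-43.7 F=5.8 V=1.0
25.38 s=-46.1 F=5.9 V=0.7
25.62 s=-48.7 F=4.9 V=0.9
25.88 s=-51.2 F=5.5 V=1.2
26.12 s=-53.7 F=5.3 V=1.7
26.38 s=-56.1 F=6.6 V=1.2
26.62 s=-58.7 F=5.5 V=1.1
26.88 s=-60.6 F=7.4 V=-0.2
27.12 s=-62.2 F=9.2 V=1.0
27.38 s=-64.2 F=11.5 V=1.5
27.62 s=-68.1 F=6.5 V=1.6
27.88 s=-71.3 F=3.9 V=-0.0
28.12 s=-74.0 F=3.9 V=0.7
28.38 s=-76.8 F=1.8 V=-0.3
28.62 s=-80.2 F=-0.4 V=0.3
28.88 s=-82.7 F=0.8 V=-0.0
29.12 s=-84.3 F=3.5 V=1.1
29.38 s=-86.3 F=5.5 V=-0.0
29.62 s=-88.7 F=6.4 V=1.6
29.88 s=-91.1 F=5.5 V=0.6
30.12 s=-93.6 F=5.9 V=0.5
30.38 s=-96.1 F=5.6 V=0.6
30.62 s=-98.6 F=7.1 V=1.1
30.88 s=-101.1 F=6.9 V=0.1
31.12 s=-103.7 F=4.9 V=0.6
31.38 s=-106.1 F=6.2 V=1.1
31.62 s=-108.6 F=6.2 V=0.2
31.88 s=-111.2 F=4.5 V=-0.0
32.12 s=-113.6 F=6.4 V=0.4
32.38 s=-116.1 F=5.6 V=0.9
```

Tight spot: peak push at TCP s ≈ -64.5 and lowest at about -81.5, so its middle is at about -73.3. Next the right buffer, then back with a second feel.

```bash
python3 - <<'E'
from h import *
bot.movel(pos(-124),max_speed=60); x=scan(-124,-137,1,15,stop=10.5)
bot.dwell(.15); rd("right")
bot.movel(pos(-94),max_speed=50); rd(); scan(-94,-72.5,2,35)
E
```

```text
32.88 s=-123.1 F=6.1 V=1.4
33.12 s=-123.8 F=6.0 V=1.2
33.38 s=-124.8 F=6.1 V=0.1
33.62 s=-125.8 F=6.5 V=0.3
33.88 s=-126.8 F=6.7 V=0.4
34.12 s=-127.8 F=7.7 V=0.7
34.38 s=-128.5 F=7.8 V=0.5
34.62 s=-128.8 F=10.1 V=-0.2
34.88 s=-129.1 F=11.4 V=0.7
right [35.02, -129.12, 10.59, 0.33, 10.78, 0.56, 45.11]
 [35.96, -95.92, -4.86, -0.64, 5.69, 0.56, 44.31]
36.21 s=-94.3 F=-5.1 V=-0.2
36.46 s=-92.5 F=-6.3 V=0.1
36.71 s=-90.5 F=-6.0 V=-0.5
36.96 s=-88.6 F=-5.9 V=0.1
37.21 s=-86.6 F=-6.0 V=0.7
37.46 s=-84.7 F=-5.9 V=-0.5
37.71 s=-83.6 F=-8.2 V=0.0
37.96 s=-82.6 F=-11.2 V=-1.0
38.21 s=-82.1 F=-14.4 V=-1.5
38.46 s=-78.1 F=-7.5 V=-0.6
38.71 s=-76.8 F=-10.3 V=-0.3
```

The two peaks (-64.5 and -82) put the middle at about -73.2. I'll nudge the carriage there and release.

```bash
python3 - <<'E'
from h import *
c=-72.0
for i in range(8):
    bot.movel(pos(c),max_speed=20); x=st(); print(c,np.round(x[1:3],2))
    if x[1]>-74.2: break
    c+=0.8
bot.movel(pos(x[1]),max_speed=20); rd("relaxed")
E
```

```text
-72.0 [-76.68 -11.01]
-71.2 [-76.64 -13.94]
-70.4 [-76.58 -15.17]
-69.60000000000001 [-72.7   -5.06]
relaxed [40.02, -72.72, 1.19, 0.2, 7.96, 0.56, 44.61]
```

The extra stick at -76.6 is odd. I'll release, lift and check the carriage position against the rail with the wrist camera, in case the grip slipped.

```bash
python3 - <<'E'
from h import *
bot.grip(1.0); bot.movel(pos(-73,155),max_speed=150); bot.dwell(.2); rd()
m=imaging.camera_model("wrist"); im=imaging.capture("wrist"); cv2.imwrite("pics/w2.png",im)
np.save("w2.npy",np.array([m["K"],R.from_euler("xyz",m["rotation"]).as_matrix(),np.tile(m["position"],(3,1))]))
E
```

```text
[41.91, -72.77, 0.01, 0.55, -0.62, 1.0, 0.0]
```

View pics/w2.png

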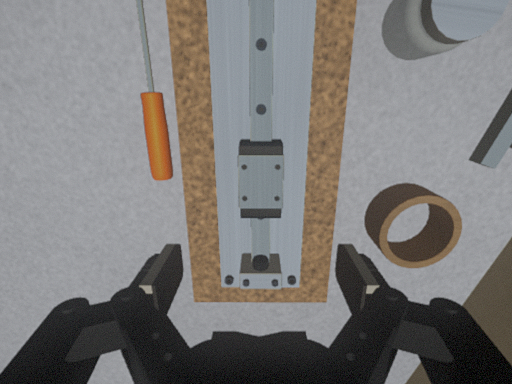

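The carriage's screws are at (245,167), (277,167), (244,198) and (277,198), and the rail screws at (261,44) and (261,109).

```bash
python3 - <<'E'
from h import *
a=np.load("w2.npy"); m=dict(K=a[0],rotation=a[1],position=a[2][0])
g=cv2.GaussianBlur(cv2.imread("pics/w2.png").max(2),(3,3),0)
def ref(pt,r=5):
    x,y=pt; w=255-g[y-r:y+r+1,x-r:x+r+1].astype(float); w=np.clip(w-np.percentile(w,75),0,None)
    yy,xx=np.mgrid[-r:r+1,-r:r+1]; return [x+(w*xx).sum()/w.sum(), y+(w*yy).sum()/w.sum()]
for n,P,z in (("rail",[(261,44),(261,109)],40),("carr",[(245,167),(277,167),(244,198),(277,198)],57.5)):
    p=cast([ref(q) for q in P],m,z)[:,:2]; print(n,np.round((p-C)@U,1),np.round((p-C)@V,1),np.mean((p-C)@U))
E
```

```text
rail [60.2  0.1] [-0.1  0. ] 30.16077108968679
carr [-57.2 -57.1 -92.1 -92.1] [-17.6  17.4 -17.7  17.4] -74.63445781877563
```

No slip: the carriage stands at s = -74.6, and the spot's middle measures about -75. The robot is clear and the bystanders are untouched, so I'm handing in.

```bash
python3 -c "
from bench import bot
print(bot.sign_off())"
```

```text
the job is handed in; nothing more can be done
None
```

The job is handed in: I ran the carriage gently against both end stops (about 6 N on each buffer) and left it released at s ≈ -74.6 mm, on the right-hand side, within about 1 mm of the tight spot's estimated middle (about -75 mm); no verdict was returned.

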